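# Take the burr out of a sample mill: left-hand nut

## Task

The sample mill's cover is off and its burr has to come out for cleaning. Unscrew the hexagon nut that holds it - left-hand thread, so it loosens clockwise - letting it climb as it turns and never forcing it up, down or sideways on its thread, and set the nut down gently in the steel parts tray. Then lift the burr off the spindle and lay it gently, flat, in the tray too, hub up, leaving the other things on the bench where they are.

Things in the scene. Friction and masses are not known exactly. Their poses are not given: they have to be found in the camera images.
- nut_centre (a point): Plain steel hexagon nut, 38 mm across flats, 30 mm tall, through-hole, 0.15 kg, its six corners notched to mark a left-hand thread. Point: on its axis, half-way up (15 mm over its underside). Its z axis points up along the hole, its x axis is square to one pair of flats (flats every 60 degrees). It starts screwed down on the burr's hub.
- spindle_axis (a point): Top end of the mill's upright spindle (hidden in the nut at first), a fixed 24 mm thick steel shaft with a coarse LEFT-HAND thread: turned clockwise seen from above the nut climbs steeply and comes off after a third to a half of a turn; play about 1 mm. Point: on the axis, 20.5 mm above the seated nut's underside. z up, axes parallel to the mill's. The spindle does not turn.
- burr_hub (a point): Steel burr: toothed disc 88 mm across and 10 mm thick with a round hub 50 mm across rising 14 mm above the disc and a 27 mm bore over the spindle; 0.42 kg. Point: on its axis, half-way up the hub (17 mm over the underside). z up. A stiff spring washer under it presses it up against the tight nut with about 8 N, easing off within 1 mm; then it lies loose round the spindle.
- mill: The sample mill without its cover: off-white housing 200 (x) by 220 (y) mm, top 130 mm above the bench, fixed. Origin: centre of its underside, below the spindle; x points away from its front panel, z up. An aluminium chamber ring, 150 mm across, stands 16 mm high round the burr; a small cup and chute at the front reach 167 mm out; burr and hub stand just proud of it.
- tray_floor (a point): Shallow open stainless parts tray, 250 (x) by 160 (y) mm outside, walls 3 mm thick and 16 mm high from the bench, fixed, empty. Point: centre of its floor, 3 mm above the bench; x along its long side, z up. There is room for the nut near one short end and the burr near the other.
- honey: Jar of honey, 68 mm across, 85 mm tall, standing; a bystander.
- dark_jar: Jar of dark honey, 68 mm across, 85 mm tall, standing; a bystander.
- brush: Cleaning brush, 180 mm long, lying between mill and tray; a bystander.
- beaker: Empty glass beaker, 68 mm across, 90 mm tall; a bystander.
- spatula: Spatula, 190 mm long, lying; a bystander.
Things that resemble listed ones, but are neither listed nor needed, are in the scene too. What is shaped like the part that bears burr_hub but purple or turquoise is not meant.

How it is judged:
By the outcome, as a careful person would: the job done as asked, in the order asked, and still so for the second after the job is handed in, with the robot touching nothing.
It also fails if it takes over 72 s, if anything falls off the work surface, if the arm or the gripper's body presses on something with over 40 N, if the wrist force passes 120 N, or if a joint passes its speed limit or range.

## Robot

A 6-joint arm with a two-finger parallel gripper is mounted at the origin on the work surface. World frame = base frame: x ahead of the robot, y to its left, z up, the work surface at z = 0. Lengths are in m, angles in degrees, forces in N, time in s.
With the tool pointing down it reaches from about 0.325 to 0.85 m from the base axis. Payload 15.5 kg.
Tool frame: the origin (TCP) lies at the very end of the fingers, on their centre line; the grasp point (between the pads) lies arm.grip_depth behind it (arm.grip_depth is the distance from the TCP to the grasp point, in m); z points along the fingers, y is the direction in which the jaws open and shut (so a half turn about z gives the same grasp; the last joint's range is limited). The gripper opens to 91 mm and grips with 3 to 60 N. Pads are 32 mm wide; open, the fingers measure 118 mm over their backs; the gripper's body (76 mm by 178 mm) begins 60 mm behind the grasp point.
Start: joints at [68.669, 28.281, 77.091, -0, 74.628, -5.472], TCP at [0.171, 0.601, 0.214] pointing down, gripper open.
Joint ranges: [-166.48, 166.48], [-47.26, 123.95], [12.59, 153.08], [-70.14, 250.14], [6.76, 159.57], [-176.63, 176.63]. Speed limits (degrees/s): [108.29, 108.29, 147.25, 172.46, 172.46, 172.46].

## Interface

Orientations are given as a 3x3 rotation matrix whose columns are the frame's x, y, z axes.
In Python, from rig import arm gives the robot as it stands. Calls block until the motion is done:
- arm.move_to(position, orientation): joint-space move of the TCP to a pose.
- arm.move_l(position, orientation=None, feed=0.15): straight line of the TCP; orientation=None keeps the orientation; feed is the mean speed in m/s.
- arm.move_joints(angles): joint-space move.
- arm.grip(opening): finger opening in m; the grip force is fixed at half the most; returns when the fingers have stopped.
- arm.sleep(seconds).
- arm.solve_ik(position, orientation): joint angles nearest the present ones, or None.
- arm.snapshot(name): name is "scene" or "side" or "wrist"; returns the picture (420x560x3 uint8, red, green, blue); there is no depth.
- arm.get_calibration(name): a dict with "intrinsics" (3x3 intrinsics, pixels), "cam_to_world" (4x4, takes a point from camera to world coordinates). Camera axes: x right, y down, z forward; pixel columns grow to the right and rows downward; lengths in m; the calibration is good to about 2 mm. A picture is of the moment at which its call begins: read the wrist's pose just before it. get_calibration takes no time and is no camera call; for the wrist camera it gives the pose at the moment of the call.
A pose or a line that the arm cannot do raises arm.Unreachable and nothing moves.
- arm.sign_off(): hands the job in, once; it reports no verdict.
Readings, each from a call of its own:
- arm.current_t(): time.
- arm.current_joint_positions(): joint angles.
- arm.current_dq(): joint speeds.
- arm.current_tau(): joint torques, N m.
- arm.current_ee_pos(): TCP position.
- arm.current_tool_rot(): TCP orientation.
- arm.current_force(): force on the tool from outside, world axes, zero at the start.
- arm.current_torque(): the same for the moment, N m.
- arm.current_width(): finger opening in m.
Only numpy, scipy, OpenCV 4.12 (cv2) and the standard library are available. Lean on these libraries where they do the work, as an engineer would, in place of code of your own. Each camera call takes 0.05 s, during which the arm holds its last target.

## Working session

There is one attempt and no reset: what is moved stays moved. The work goes in short steps, each a Python script; the robot and the scene stay as the last script left them, time stands still between calls to the robot, and variables do not carry over. Pictures are saved under pics/ and viewed, and the job is handed in when it is done.

```bash
ls; mkdir -p pics; python3 - <<'E'
from rig import arm
import cv2,numpy as np
np.set_printoptions(precision=4,suppress=True)
print(arm.current_t(),arm.grip_depth,arm.current_width(),arm.current_ee_pos());print(arm.current_tool_rot())
for n in("scene","side","wrist"):
    c=arm.get_calibration(n);print(n,c["intrinsics"],c["cam_to_world"])
    cv2.imwrite(f"pics/{n}0.png",arm.snapshot(n)[:,:,::-1])
print(arm.current_t())
E
```

```text
pics
0.0 0.0188 0.09103707266359459 [0.1706 0.6009 0.2133]
[[-0.9619  0.2733 -0.0005]
 [ 0.2733  0.9619 -0.0011]
 [ 0.0001 -0.0012 -1.    ]]
scene [[380.6584   0.     282.8722]
 [  0.     380.6584 213.55  ]
 [  0.       0.       1.    ]] [[ 0.773   0.5062 -0.3824  0.9253]
 [ 0.6344 -0.6198  0.462  -0.5696]
 [-0.0032 -0.5997 -0.8002  1.1152]
 [ 0.      0.      0.      1.    ]]
side [[392.9517   0.     274.9073]
 [  0.     392.9517 212.9289]
 [  0.       0.       1.    ]] [[ 0.7233 -0.3529  0.5935 -0.1878]
 [-0.6905 -0.3751  0.6185 -0.6704]
 [ 0.0044 -0.8572 -0.515   0.7141]
 [ 0.      0.      0.      1.    ]]
wrist [[303.5242   0.     277.7635]
 [  0.     303.5242 210.6675]
 [  0.       0.       1.    ]] [[ 0.2725  0.924   0.2682  0.0955]
 [ 0.9622 -0.2611 -0.0779  0.6227]
 [-0.0019  0.2792 -0.9602  0.3837]
 [ 0.      0.      0.      1.    ]]
0.15
```

View pics/scene0.png

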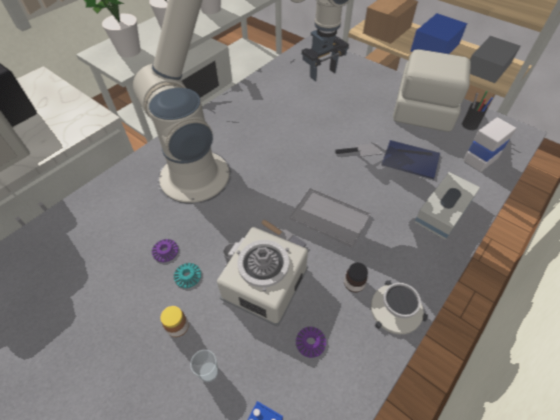

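View pics/side0.png

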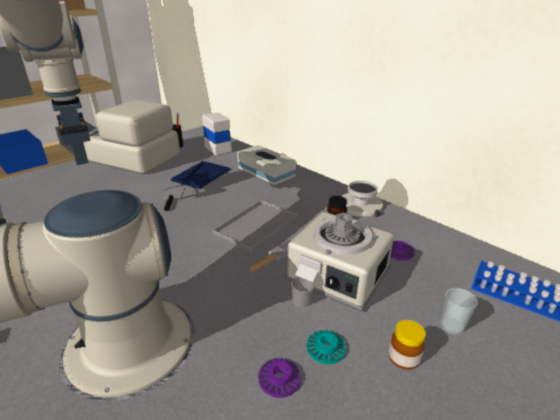

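View pics/wrist0.png

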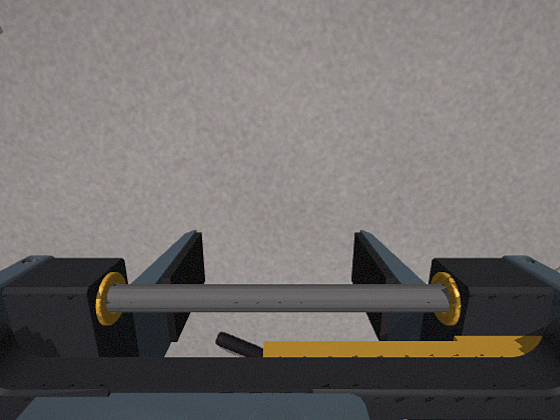

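The scene view shows the mill with the nut at about (263,258) and the tray at about (330,217). In the side view the nut is at about (343,222) and the tray at about (256,225). The wrist view shows only bench. Next I'll enlarge crops of the mill and tray.

```bash
python3 - <<'E'
import cv2,numpy as np
a=cv2.imread("pics/scene0.png");b=cv2.imread("pics/side0.png")
A=cv2.resize(a[215:325,205:315],None,fx=5,fy=5,interpolation=cv2.INTER_CUBIC)
B=cv2.resize(b[195:305,280:400],None,fx=5,fy=5,interpolation=cv2.INTER_CUBIC)
cv2.imwrite("pics/c1.png",A);cv2.imwrite("pics/c2.png",B)
C=cv2.resize(a[180:255,280:380],None,fx=4,fy=4,interpolation=cv2.INTER_CUBIC)
D=cv2.resize(b[190:260,200:300],None,fx=4,fy=4,interpolation=cv2.INTER_CUBIC)
cv2.imwrite("pics/c3.png",np.vstack([C,D]))
E
```

```text
(no output)
```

View pics/c1.png

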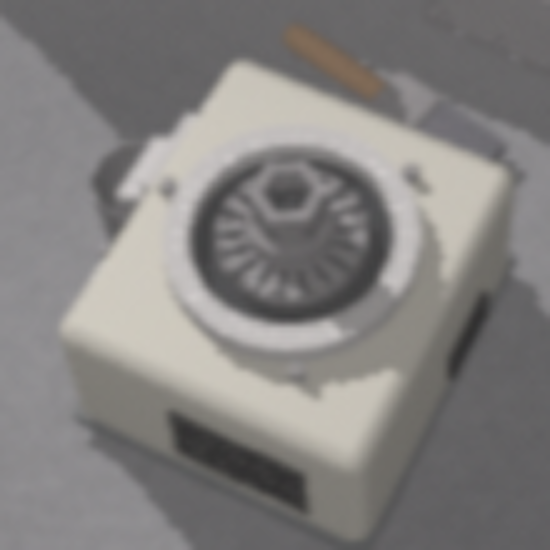

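View pics/c2.png

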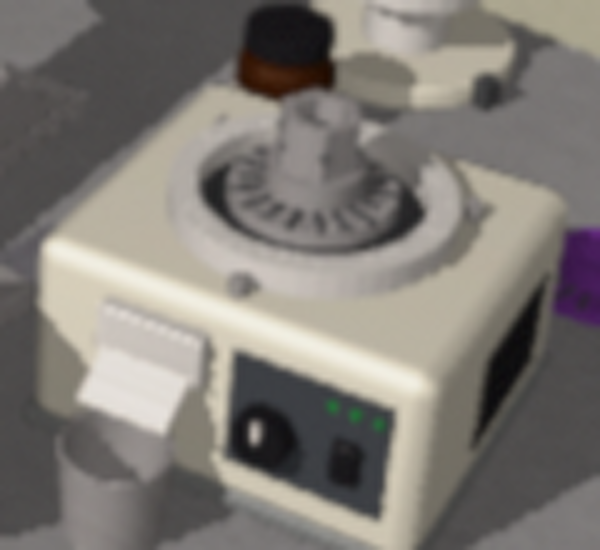

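View pics/c3.png

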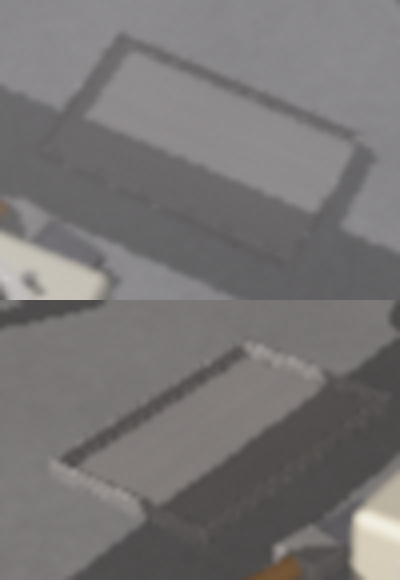

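Scene crop: nut top centre at about (262.5,252.7), with the hexagon clearly visible. Side crop: nut top centre at about (344,216). The tray rim corners are visible in both views, and it's empty. Now I'll triangulate.

```bash
cat > h.py <<'E'
from rig import arm
import cv2,numpy as np
np.set_printoptions(precision=4,suppress=True)
def ray(name,uv,cal=None):
    c=cal or arm.get_calibration(name);K=np.array(c["intrinsics"]);T=np.array(c["cam_to_world"])
    d=T[:3,:3]@np.linalg.solve(K,[uv[0],uv[1],1.]);return T[:3,3],d/np.linalg.norm(d)
def onz(name,uv,z,cal=None):
    o,d=ray(name,uv,cal);return o+d*(z-o[2])/d[2]
def tri(r1,r2):
    A=0;b=0
    for o,d in(r1,r2):
        P=np.eye(3)-np.outer(d,d);A=A+P;b=b+P@o
    p=np.linalg.solve(A,b)
    return p,[np.linalg.norm((np.eye(3)-np.outer(d,d))@(p-o)) for o,d in(r1,r2)]
def proj(name,p,cal=None):
    c=cal or arm.get_calibration(name);K=np.array(c["intrinsics"]);T=np.linalg.inv(np.array(c["cam_to_world"]))
    q=K@(T[:3,:3]@np.asarray(p)+T[:3,3]);return q[:2]/q[2]
def R(yaw):
    "tool down, jaw axis y at angle yaw (deg) in world"
    a=np.radians(yaw);y=np.array([np.cos(a),np.sin(a),0]);z=np.array([0,0,-1.]);return np.column_stack([np.cross(y,z),y,z])
def snap(n,f):
    im=arm.snapshot(n);cv2.imwrite("pics/"+f,im[:,:,::-1]);return im
E
python3 - <<'E'
from h import *
f=lambda u,off,s:(off[0]+(u[0]+.5)/s-.5,off[1]+(u[1]+.5)/s-.5)
sc=lambda u:f(u,(205,215),5); sd=lambda u:f(u,(280,195),5)
print("nut",tri(ray("scene",sc((288,190))),ray("side",sd((322,107)))))
# ring outer rim in scene: cx
print("ring",[onz("scene",sc(p),.146) for p in((167,225),(425,235))], [onz("side",sd(p),.146) for p in((168,200),(465,215))])
print("mill corners top scene",[onz("scene",sc(p),.13) for p in((240,62),(62,330),(355,470),(512,175))])
print("side",[onz("side",sd(p),.13) for p in((45,245),(435,385),(565,200))])
t=[(122,35),(375,157),(290,265),(40,155)]
P=[onz("scene",f(p,(280,180),4),.016)[:2] for p in t];print("tray sc",*P,np.mean(P,0))
t=[(250,45),(50,163),(205,240),(390,97)]
P=[onz("side",f(p,(200,190),4),.016)[:2] for p in t];print("tray sd",*P,np.mean(P,0))
E
```

```text
nut (array([ 0.527 , -0.1797,  0.1951]), [np.float64(0.0012154316732864061), np.float64(0.0012154316732864196)])
ring [array([ 0.4672, -0.2228,  0.146 ]), array([ 0.588 , -0.1326,  0.146 ])] [array([ 0.4639, -0.134 ,  0.146 ]), array([ 0.5639, -0.2469,  0.146 ])]
mill corners top scene [array([ 0.4142, -0.1022,  0.13  ]), array([ 0.4606, -0.3051,  0.13  ]), array([ 0.6444, -0.2636,  0.13  ]), array([ 0.5972, -0.0599,  0.13  ])]
side [array([ 0.4058, -0.103 ,  0.13  ]), array([ 0.4579, -0.3052,  0.13  ]), array([ 0.6356, -0.2633,  0.13  ])]
tray sc [0.4043 0.2227] [0.6651 0.2509] [0.6687 0.1076] [0.4323 0.0636] [0.5426 0.1612]
tray sd [0.6417 0.2613] [0.395  0.2274] [0.4177 0.0633] [0.668  0.1111] [0.5306 0.1658]
```

Nut axis is at about (0.527,-0.180) with its top at z≈0.195, so underside ≈0.165, which agrees with the housing height plus the burr. Tray centre is about (0.537,0.163), yaw about 9°. Next I'll look from above with the wrist camera.

```bash
python3 - <<'E'
from h import *
arm.move_to([.527,-.18,.285],R(91))
print(arm.current_t(),arm.current_joint_positions(),arm.current_ee_pos(),arm.current_force())
c=arm.get_calibration("wrist");np.savez("cal1.npz",K=c["intrinsics"],T=c["cam_to_world"])
im=snap("wrist","w1.png")
u=proj("wrist",[.527,-.18,.195]);print(u)
x,y=u.astype(int);x0,y0=max(0,x-60),max(0,y-60)
cv2.imwrite("pics/w1c.png",cv2.resize(im[y0:y0+100,x0:x0+120,::-1],None,fx=6,fy=6,interpolation=cv2.INTER_CUBIC));print(x0,y0)
E
```

```text
3.175 [ -24.9431   19.1353   80.8599    0.0053   80.0133 -115.986 ] [ 0.5272 -0.1794  0.2849] [-0.2558 -1.0107 -0.1321]
[277.3388 213.3203]
217 153
```

View pics/w1.png

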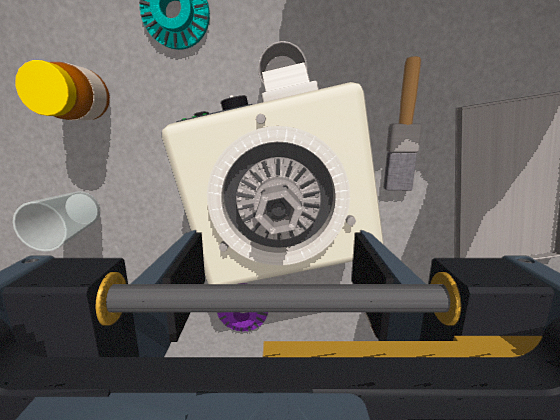

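View pics/w1c.png

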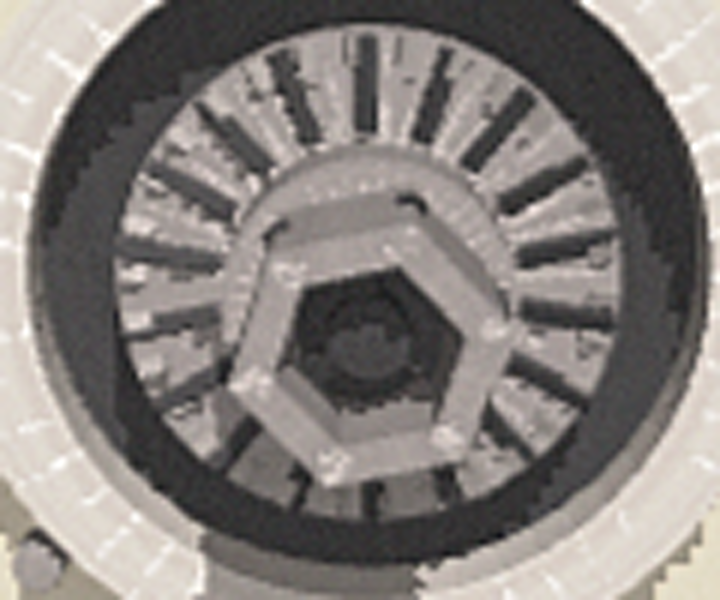

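The wrist view shows the hexagon nut's top with its centre at about (279,212), and six clear corners in the crop. The hub and disc are below it. Now I'll turn the corners into world points.

```bash
python3 - <<'E'
from h import *
z=np.load("cal1.npz");cal=dict(intrinsics=z["K"],cam_to_world=z["T"])
cs=np.array([(290,256),(412,230),(503,330),(452,445),(328,483),(238,382)])
px=(cs+.5)/6-.5+np.array([217,153])
for zt in(.190,.195,.2):
    P=np.array([onz("",p,zt,cal)[:2] for p in px]);c=P.mean(0);d=P-c
    a=np.degrees(np.arctan2(d[:,1],d[:,0]));print(zt,c,np.linalg.norm(d,axis=1)*2,a%60,"flatnormal",(np.degrees(np.angle(np.mean(np.exp(6j*np.radians(a)))))/6+30)%60)
print(tri(ray("",px.mean(0),cal),ray("scene",(262.2,252.6))),tri(ray("",px.mean(0),cal),ray("side",(344,216))))
# ring centre from wrist: outer ring circle by mask
im=cv2.imread("pics/w1.png")
# disc: dark annulus outer edge in crop
for e in [((32,270),(710,270))]:
    q=[(np.array(p)+.5)/6-.5+np.array([217,153]) for p in e];print([onz("",p,.146,cal) for p in q])
# tray edges as seen: left edge (460,108)-(455,258)
print("tray edge",onz("",(458,108),.016,cal),onz("",(455,258),.016,cal),onz("",(559,93),.016,cal))
E
```

```text
0.19 [ 0.5271 -0.1791] [0.0393 0.0409 0.0409 0.0381 0.0432 0.0412] [38.8463 43.5174 42.5292 42.3314 43.3838 42.8015] flatnormal 12.245674584551644
0.195 [ 0.5256 -0.1791] [0.0386 0.0402 0.0401 0.0374 0.0424 0.0405] [38.8463 43.5174 42.5292 42.3314 43.3838 42.8015] flatnormal 12.245674584551622
0.2 [ 0.5242 -0.1792] [0.0378 0.0394 0.0394 0.0367 0.0416 0.0397] [38.8463 43.5174 42.5292 42.3314 43.3838 42.8015] flatnormal 12.245674584551647
(array([ 0.5262, -0.1793,  0.1918]), [np.float64(0.00026938244574891296), np.float64(0.00026938244574883615)]) (array([ 0.5252, -0.1793,  0.1966]), [np.float64(0.00030551212058715265), np.float64(0.00030551212058720545)])
[array([ 0.5256, -0.2382,  0.146 ]), array([ 0.5233, -0.1198,  0.146 ])]
tray edge [0.4252 0.0655 0.016 ] [0.6489 0.1022 0.016 ] [0.4034 0.1986 0.016 ]
```

Nut centre is (0.526,-0.179) and the flats are at 12.4° mod 60. I'll grasp at jaw yaw 72.4°, which leaves J6 about 270° of room clockwise, and close in stages while watching the side force.

```bash
python3 - <<'E'
from h import *
Y=72.4
arm.move_l([.526,-.179,.235],R(Y),feed=.15);print(arm.current_t(),arm.current_force())
arm.move_l([.526,-.179,.171],R(Y),feed=.1)
f0=arm.current_force();t0=arm.current_torque();print(arm.current_t(),f0,t0,arm.current_ee_pos())
c=arm.get_calibration("wrist");snap("wrist","w2.png");
for w in(.052,.046,.043):
    arm.grip(w);print(w,arm.current_width(),arm.current_force()-f0,arm.current_torque()-t0,arm.current_t())
snap("wrist","w3.png")
E
```

```text
3.7083 [-0.3976  0.448  -0.2334]
4.5 [-0.4858 -0.2669  1.3141] [0.0373 0.0135 0.0438] [ 0.5264 -0.1792  0.1717]
0.052 0.05216953113402888 [ 1.0787 -0.6729 -0.8687] [-0.0745 -0.0204 -0.0464] 5.3
0.046 0.046082093158426846 [ 1.5513  0.0146 -2.2953] [-0.0535 -0.0635 -0.0109] 5.625
0.043 0.04291299223837814 [ 0.6678  0.2728 -0.324 ] [-0.0052  0.0003 -0.0077] 5.9
```

View pics/w3.png

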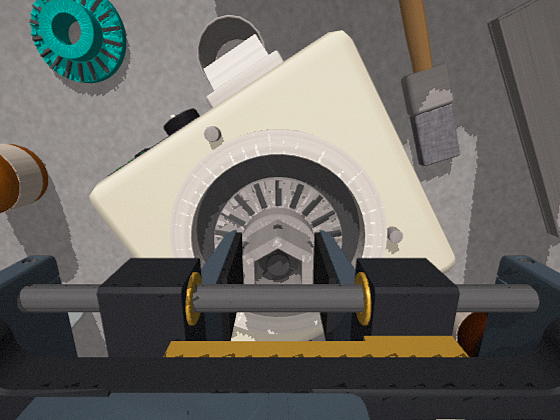

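The nut sits centred between the jaws at about (278,262), with its flats parallel to the pads. I'll close further.

```bash
python3 - <<'E'
from h import *
def F(n=5):
    s=[]
    for i in range(n): s.append(np.r_[arm.current_force(),arm.current_torque()]);arm.sleep(.02)
    return np.mean(s,0)
f0=F();print(f0)
for w in(.0405,.0392,.036):
    arm.grip(w);print(w,arm.current_width(),F()-f0,arm.current_t(),arm.current_ee_pos())
np.save("f0.npy",f0)
E
```

```text
[-0.0515 -0.1047  0.0309 -0.0087  0.0021 -0.0013]
0.0405 0.040765793600290194 [ 0.199   0.0161 -0.4655 -0.0001 -0.0011 -0.0145] 6.3833 [ 0.526 -0.179  0.171]
0.0392 0.03920191385272522 [ 0.0802  0.108  -0.0868 -0.0063 -0.015   0.0138] 6.7 [ 0.526 -0.179  0.171]
0.036 0.03773534577600419 [-0.2608 -0.0484  0.845   0.007   0.0198  0.0209] 7.0 [ 0.526 -0.179  0.171]
```

The grip is on flats with almost no side force. I'll start turning clockwise in small steps, following the climb by force.

```bash
cat >> h.py <<'E'
def F(n=4):
    s=[]
    for i in range(n): s.append(np.r_[arm.current_force(),arm.current_torque()]);arm.sleep(.02)
    return np.mean(s,0)
E
python3 - <<'E'
from h import *
f0=np.load("f0.npy");p=np.array([.526,-.179,.171]);Y=72.4
for k in range(6):
    Y-=2;p=p+[0,0,.14e-3*2]
    arm.move_l(p,R(Y),feed=.01)
    f=F()-f0;print(round(Y,1),p[2],f,arm.current_t(),arm.current_ee_pos()[2])
    if abs(f[2])>12 or np.hypot(f[0],f[1])>12 or abs(f[5])>3: break
    p[2]+=np.clip(f[2]*2e-5,-3e-4,3e-4)
np.save("st.npy",np.r_[p,Y])
E
```

```text
70.4 0.17128000000000002 [-0.2916  0.2347 -1.9967 -0.0054 -0.0334 -0.0304] 7.3167 0.1712120937897193
68.4 0.17152006596539418 [ 0.4704  0.3331 -5.1235 -0.0204 -0.0499 -0.0314] 7.6333 0.17134809816400473
66.4 0.1716975962801877 [-0.2315  0.2478 -7.4424  0.0183  0.0424 -0.0278] 7.95 0.17150006231647505
64.4 0.1718287477958296 [-0.5697  0.7546 -8.8124  0.0614  0.1442 -0.022 ] 8.2667 0.17168849705843414
62.4 0.17193249897568094 [-0.7278  0.5595 -9.2629  0.0697  0.2299 -0.0297] 8.5833 0.1718229815742155
60.4 0.17202724187829757 [-1.1486  0.667  -9.6507  0.0832  0.2005 -0.0094] 8.9 0.17194374197735346
```

```bash
python3 - <<'E'
from h import *
f0=np.load("f0.npy");s=np.load("st.npy");p=s[:3];Y=s[3]
p[2]=.1716
for k in range(5):
    if k:Y-=2
    arm.move_l(p,R(Y),feed=.01)
    f=F()-f0;print(round(Y,1),p[2],f,arm.current_t(),arm.current_ee_pos()[2],arm.current_width())
    if abs(f[2])>12 or np.hypot(f[0],f[1])>12 or abs(f[5])>3: break
np.save("st.npy",np.r_[p,Y])
E
```

```text
60.4 0.1716 [-1.1588  0.3597 -4.218   0.0843  0.2187 -0.0134] 9.2167 0.17181741703989087 0.03785954106538352
58.4 0.1716 [ 0.2762  0.2283 -2.7426 -0.0088 -0.0331 -0.0126] 9.5333 0.17184757038086074 0.03786517339576263
56.4 0.1716 [-0.1637  0.5482 -1.5173 -0.0133  0.0408  0.0011] 9.85 0.17172422005546817 0.03809536464914422
54.4 0.1716 [-0.1485 -0.0665 -0.9569  0.003  -0.0247  0.0091] 10.1667 0.17163743707472345 0.03788968201742809
52.4 0.1716 [-0.0836  0.0104 -1.0305 -0.0252  0.019  -0.0001] 10.4833 0.17159471288150843 0.0378455639174448
```

```bash
python3 - <<'E'
from h import *
f0=np.load("f0.npy");s=np.load("st.npy");p=s[:3];Y=s[3]
snap("wrist","w4.png")
for k in range(6):
    Y-=2
    arm.move_l(p,R(Y),feed=.01)
    arm.sleep(.1);f=F()-f0;print(round(Y,1),p[2],f,arm.current_t(),arm.current_ee_pos(),arm.current_width())
    if abs(f[2])>8 or np.hypot(f[0],f[1])>12 or abs(f[5])>3: break
np.save("st.npy",np.r_[p,Y])
E
```

```text
50.4 0.1716 [-0.1882  0.0567 -1.2694 -0.0207 -0.0062 -0.0011] 10.95 [ 0.526  -0.179   0.1716] 0.03780067477039201
48.4 0.1716 [ 0.0172 -0.2023 -1.406  -0.057   0.0011 -0.0135] 11.3667 [ 0.526  -0.179   0.1716] 0.037537864237002734
46.4 0.1716 [ 0.6053  0.4341 -1.5392 -0.0422  0.0106 -0.0165] 11.7833 [ 0.526  -0.179   0.1716] 0.037910764609573044
44.4 0.1716 [-0.1844  0.1737 -1.1356  0.0072 -0.0097  0.0095] 12.2 [ 0.526  -0.179   0.1716] 0.037868833593563266
42.4 0.1716 [ 0.3939  0.7715  0.5742  0.0623 -0.0174  0.0036] 12.6167 [ 0.526  -0.179   0.1716] 0.03779287288482366
40.4 0.1716 [0.0427 0.9012 3.3289 0.1187 0.03   0.0507] 13.0333 [ 0.5261 -0.179   0.1717] 0.03753912659989154
```

View pics/w4.png

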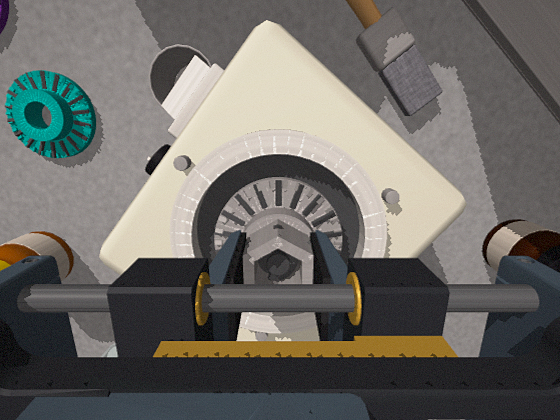

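The nut turns with the jaws. After the 1 mm play the thread begins pushing up (fz turns positive at 42°). From there I'll follow with a force-based climb that stays inside the play.

```bash
cat > turn.py <<'E'
from h import *
import sys
f0=np.load("f0.npy");s=np.load("st.npy");p=s[:3].copy();Y=s[3]
N=int(sys.argv[1]);rate=float(sys.argv[2])*1e-3
p[2]+=3e-4 if len(sys.argv)>3 else 0
for k in range(N):
    Y-=3;p[2]+=rate*3
    arm.move_l(p,R(Y),feed=.01)
    arm.sleep(.06);f=F(3)-f0;print(round(Y,1),round(p[2],5),f,round(arm.current_t(),2),arm.current_ee_pos()[2],round(arm.current_width(),4))
    if abs(f[2])>9 or np.hypot(f[0],f[1])>10 or abs(f[5])>2: print("STOP");break
    e=f[2]+1.
    if abs(e)>1: p[2]+=np.clip((e-np.sign(e))*4e-5,-2.5e-4,2.5e-4)
np.save("st.npy",np.r_[p,Y])
E
python3 turn.py 10 0.08 up
```

```text
37.4 0.17214 [ 0.7676  0.2404  0.013  -0.0695 -0.0161 -0.0113] 13.39 0.17205457455661222 0.0373
34.4 0.17238 [ 0.8558 -0.0114 -1.5718 -0.0498 -0.0191  0.0297] 13.75 0.17229357194002096 0.0379
31.4 0.17262 [-0.2617  0.2856 -1.2353 -0.0515  0.0332 -0.0104] 14.11 0.17259518151041042 0.0378
28.4 0.17286 [-0.5094 -0.1819 -1.4442 -0.0554  0.0105  0.0459] 14.47 0.1728461078505947 0.0376
25.4 0.1731 [-0.1096  0.2619 -1.0255 -0.0589 -0.0008 -0.01  ] 14.82 0.17308043931016542 0.0377
22.4 0.17334 [ 0.2072  0.0024 -0.9631 -0.0601  0.0086  0.024 ] 15.18 0.17333177276167558 0.038
19.4 0.17358 [-0.0744  0.1056 -0.9917 -0.0714  0.014  -0.0208] 15.54 0.17355605951770972 0.0378
16.4 0.17382 [ 0.1396  0.4686 -1.2135 -0.0803  0.0212 -0.0291] 15.9 0.17382576862056243 0.0377
13.4 0.17406 [ 0.1212  0.0776 -1.6737 -0.074   0.0395 -0.0155] 16.26 0.17404383945449686 0.0379
10.4 0.1743 [ 0.083   0.2313 -1.2758 -0.0712  0.0043 -0.007 ] 16.62 0.17426933629992214 0.0379
```

Running nicely inside the play, with only the nut's weight on the gripper. Continuing.

```bash
python3 turn.py 14 0.08
```

```text
7.4 0.17454 [ 0.0555  0.2522 -1.3647 -0.0724  0.0337  0.0068] 16.98 0.1745108748805014 0.0376
4.4 0.17478 [-0.0803  0.2132 -1.062  -0.0891  0.0211  0.0212] 17.33 0.17477703721920657 0.0378
1.4 0.17502 [-0.2733 -0.1597 -1.2303 -0.1006  0.0512  0.0373] 17.69 0.17501572902562962 0.0379
-1.6 0.17526 [ 0.1218  0.2953 -1.1669 -0.0731  0.013  -0.0018] 18.05 0.17524942857036735 0.038
-4.6 0.1755 [ 0.2822 -0.2664 -1.6652 -0.0967  0.051  -0.0148] 18.41 0.1754836500849008 0.0377
-7.6 0.17574 [-0.3435  0.1352 -1.4578 -0.1058  0.0898  0.0099] 18.77 0.17571834688191695 0.0381
-10.6 0.17598 [ 0.3704 -0.1404 -1.4925 -0.0763  0.0536  0.0459] 19.12 0.17595977640833832 0.0384
-13.6 0.17622 [ 0.4299 -0.0426 -1.5786 -0.075   0.0536 -0.008 ] 19.48 0.17619704870606945 0.0377
-16.6 0.17646 [-0.3977 -0.2811 -0.6194 -0.092   0.0478  0.0228] 19.84 0.17645206506071157 0.0378
-19.6 0.1767 [-0.5671  0.3856 -1.2069 -0.1299  0.0954  0.0046] 20.2 0.17669167754292125 0.0379
-22.6 0.17694 [ 0.2072  0.3714 -1.5155 -0.0867  0.0838  0.0424] 20.56 0.17695056343339524 0.0377
-25.6 0.17718 [-0.1101  0.0605 -1.3371 -0.1129  0.0738 -0.0048] 20.92 0.17718923256229926 0.0375
-28.6 0.17742 [-0.4629  0.4689 -1.1161 -0.0603  0.079  -0.0055] 21.27 0.17739437128404142 0.0376
-31.6 0.17766 [-0.009  -0.447  -0.9798 -0.0876  0.0532 -0.0024] 21.63 0.17763249264068368 0.0381
```

```bash
python3 turn.py 25 0.08 | cut -c1-110; python3 -c "
from h import *
print(arm.current_joint_positions());snap('wrist','w5.png')"
```

```text
-34.6 0.1779 [-0.3579 -0.1237 -1.5904 -0.1087  0.0889  0.0045] 21.99 0.17787668215054037 0.0379
-37.6 0.17814 [-0.2573  0.3265 -1.6537 -0.0616  0.0674 -0.0023] 22.35 0.17812421651414775 0.0383
-40.6 0.17838 [-0.2873 -0.1051 -1.488  -0.0818  0.0921  0.009 ] 22.71 0.17836309237558198 0.0379
-43.6 0.17862 [-0.1545  0.172  -2.4186 -0.0596  0.0916  0.0002] 23.07 0.17860514181583534 0.0382
-46.6 0.17884 [ 0.5898  0.5116 -2.4657 -0.0788  0.1354 -0.0063] 23.43 0.17879560296030939 0.0379
-49.6 0.17907 [ 0.2796  0.233  -2.5821 -0.0636  0.1187 -0.0212] 23.78 0.17906102624208617 0.0375
-52.6 0.17928 [ 0.1713 -0.1071 -2.2259 -0.0492  0.1138 -0.0147] 24.14 0.17927275977005258 0.0377
-55.6 0.17951 [ 0.1792  0.469  -2.8498 -0.0632  0.1486  0.0175] 24.5 0.17949600233036714 0.038
-58.6 0.17972 [ 0.0435 -0.4786 -2.7513 -0.0403  0.1163 -0.0244] 24.86 0.17972126487589563 0.0377
-61.6 0.17993 [ 0.2079 -0.3668 -2.2542 -0.0714  0.1342  0.0201] 25.22 0.17993019691975815 0.0378
-64.6 0.18016 [-0.2204  0.0282 -2.6617 -0.1021  0.1364 -0.0136] 25.57 0.18017133741100727 0.0379
-67.6 0.18037 [-0.1652  0.1248 -2.09
[... 674 characters left out ...]
58 -0.0519  0.1579  0.0229] 28.44 0.18202912040536284 0.0379
-91.6 0.18229 [ 0.5005  0.0197 -1.1779 -0.0494  0.1721 -0.0087] 28.8 0.18228978014691033 0.0375
-94.6 0.18253 [ 0.2315  0.135  -1.2164 -0.0382  0.1625  0.0086] 29.16 0.18251055758893314 0.0379
-97.6 0.18277 [-0.1041  0.4719 -1.2207 -0.0639  0.1778 -0.0047] 29.52 0.18277448770457452 0.0378
-100.6 0.18301 [ 0.1533 -0.1155 -1.769  -0.0387  0.1823 -0.0087] 29.88 0.18300433235705513 0.0377
-103.6 0.18325 [ 0.3231 -0.0668 -1.0826  0.0148  0.1458  0.0044] 30.23 0.18322439128307208 0.0379
-106.6 0.18349 [-0.2474  0.2242 -1.1735 -0.0022  0.1834  0.0174] 30.59 0.18348289368567108 0.0378
[-24.9524  24.5948  89.2266  -0.0004  66.179   81.5428]
```

View pics/w5.png

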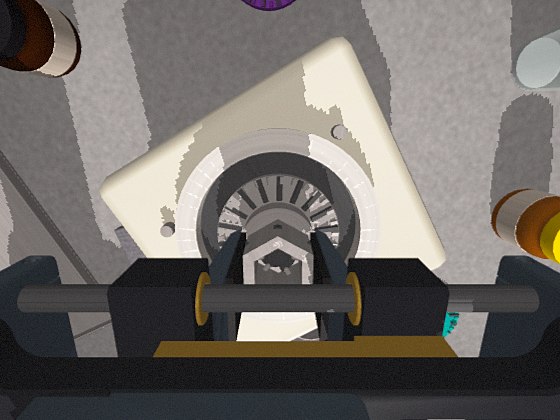

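The nut has turned 179° and climbed 12 mm. The slight drag ended at about 140°, so it should be free. I'll try a gentle lift while watching the force.

```bash
python3 - <<'E'
from h import *
f0=np.load("f0.npy");s=np.load("st.npy");p=s[:3].copy();Y=s[3]
for dz in(.0003,.0005,.0007,.001,.001,.002,.002,.003,.003,.003):
    p[2]+=dz;arm.move_l(p,R(Y),feed=.02);f=F(3)-f0
    print(round(p[2],4),f[:3],f[3:],round(arm.current_t(),2))
    if abs(f[2]+1.3)>3 or np.hypot(f[0],f[1])>4: print("STOP");break
np.save("st.npy",np.r_[p,Y])
E
```

```text
0.1838 [-0.0187 -0.1536 -1.7854] [-0.0152  0.1653 -0.0096] 30.94
0.1843 [ 0.2694  0.1053 -1.4357] [-0.0157  0.1733  0.015 ] 31.24
0.185 [ 0.4092  0.1228 -1.5152] [0.0145 0.1504 0.0003] 31.54
0.186 [ 0.1547  0.395  -1.1749] [-0.0199  0.16   -0.0019] 31.84
0.187 [ 0.0104 -0.3618 -1.6152] [-0.0307  0.1686  0.0189] 32.14
0.189 [-0.7541 -0.0819 -1.3695] [-0.0031  0.1658 -0.0157] 32.44
0.191 [ 0.2537  0.537  -1.732 ] [-0.0374  0.1709  0.0189] 32.74
0.194 [-0.7253  0.0793 -1.5066] [-0.0388  0.1616 -0.013 ] 33.09
0.197 [ 0.5212 -0.3512 -1.5007] [-0.0432  0.186   0.0216] 33.44
0.2 [ 0.0313 -0.153  -1.1209] [-0.0411  0.1864 -0.0084] 33.79
```

The nut is clear of the spindle with only its own weight on the gripper. I'll carry it over the near short end of the tray and check that point in the wrist view before lowering.

```bash
python3 - <<'E'
from h import *
s=np.load("st.npy");p=s[:3].copy();Y=s[3]
arm.move_l([p[0],p[1],.235],R(Y),feed=.15)
arm.move_to([.458,.150,.12],R(-80.7))
print(arm.current_t(),arm.current_ee_pos(),arm.current_width(),arm.current_joint_positions())
c=arm.get_calibration("wrist")
im=snap("wrist","w6.png")
for n in[(.537,.163),(.458,.15),(.586,.171)]: print(n,proj("wrist",[*n,.003],c))
for a,b in((-125,-80),(125,-80),(125,80),(-125,80)):
    th=np.radians(9.3);q=np.array([.537,.163])+np.array([np.cos(th)*a-np.sin(th)*b,np.sin(th)*a+np.cos(th)*b])/1e3
    print(q,proj("wrist",[*q,.016],c))
np.savez("cal6.npz",K=c["intrinsics"],T=c["cam_to_world"])
E
```

```text
35.5083 [0.4588 0.1494 0.1202] 0.037692399251626846 [ 10.9484  24.2968 103.2373  -0.0108  52.4245  91.7191]
(0.537, 0.163) [276.3995 122.958 ]
(0.458, 0.15) [276.5877 207.7134]
(0.586, 0.171) [276.339   63.1981]
[0.4266 0.0639] [357.8981 255.2276]
[0.6733 0.1043] [382.0368 -49.3874]
[0.6474 0.2621] [170.0637 -49.4675]
[0.4007 0.2217] [195.1593 255.3602]
```

View pics/w6.png

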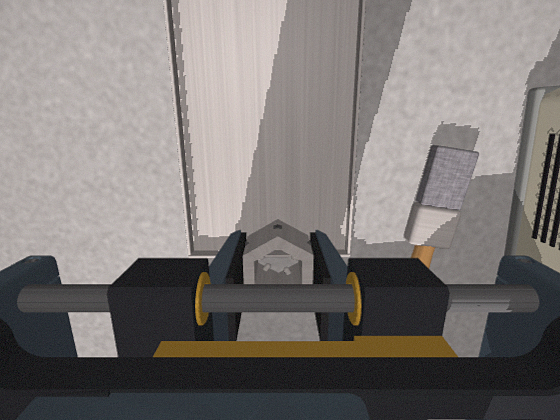

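The nut is held level over the tray. The tray's near edge is at row 255 and its sides run at columns 190 and 348, so its centre is about 6 mm further in +y: (0.536,0.169). I'll lower to contact.

```bash
python3 - <<'E'
from h import *
Rt=R(-80.7);x,y=.457,.156
arm.move_l([x,y,.016],Rt,feed=.1);b=F(4);print(arm.current_t(),b)
z=.0125
while z>.004:
    arm.move_l([x,y,z],Rt,feed=.02);f=F(2)-b
    print(round(z,4),f[:3],round(arm.current_t(),2),arm.current_ee_pos()[2])
    if f[2]>2.0: break
    z-=.0007
w=arm.current_width();arm.grip(.045);arm.grip(.058);print(arm.current_t(),arm.current_force()-b[:3])
arm.move_l([x,y,.06],Rt,feed=.12)
arm.move_l([x,y,.12],Rt,feed=.25)
snap("wrist","w7.png");print(arm.current_t(),proj("wrist",[x,y,.033]))
E
```

```text
36.8167 [-0.3128  0.1263 -1.2825 -0.073   0.1771 -0.0041]
0.0125 [ 0.2788 -0.7142 -0.1239] 37.17 0.0124916580188986
0.0118 [-0.0269  0.4364  0.474 ] 37.46 0.011809676481135761
0.0111 [-2.0739 -0.6632 17.3883] 37.74 0.01168844888618208
38.5 [-0.0997 -0.1218  1.5106]
39.5 [277.2897 215.7033]
```

View pics/w7.png

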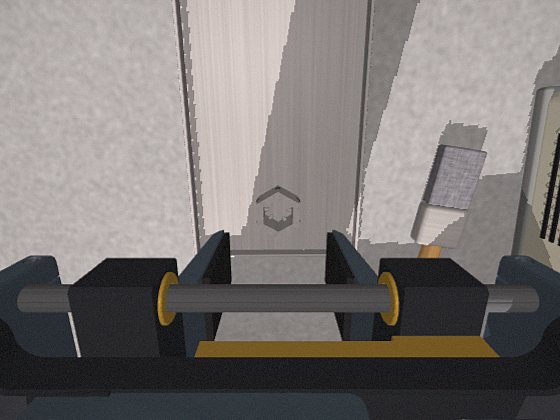

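The nut stands upright in the tray at about (277,210) in the image, with floor contact at TCP z=0.0117. That puts the seat at about 0.1623, the hub top at about 0.1615 and the disc top at about 0.1475. Next is the burr hub, with TCP at about 0.150.

```bash
python3 - <<'E'
from h import *
Rm=R(-95)
arm.move_l([.457,.156,.2],feed=.3)
arm.move_to([.526,-.179,.24],Rm)
print(arm.current_t());c=arm.get_calibration("wrist");np.savez("cal8.npz",K=c["intrinsics"],T=c["cam_to_world"])
im=snap("wrist","w8.png");u=proj("wrist",[.526,-.179,.1615],c);print(u,proj("wrist",[.526,-.179,.1828],c))
x0,y0=int(u[0])-60,int(u[1])-60
cv2.imwrite("pics/w8c.png",cv2.resize(im[y0:y0+100,x0:x0+120,::-1],None,fx=6,fy=6,interpolation=cv2.INTER_CUBIC));print(x0,y0)
E
```

```text
41.2167
[278.9202 218.8206] [279.0278 227.0228]
218 158
```

View pics/w8c.png

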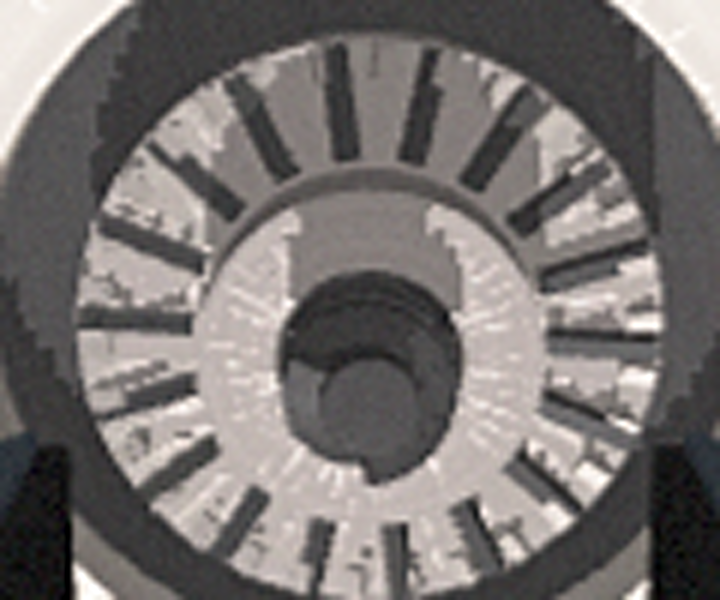

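The hub top is a clean circle centred at about (279.6,218.8), against a prediction of (278.9,218.8), and the spindle end shows in its bore. I'll descend and grip.

```bash
python3 - <<'E'
from h import *
Rm=R(-95);x,y=.526,-.179
arm.grip(.066)
arm.move_l([x,y,.17],Rm,feed=.15);b=F(3)
arm.move_l([x,y,.1500],Rm,feed=.06);f=F(2)-b;print(arm.current_t(),f)
if abs(f[2])<5:
  for w in(.054,.0515,.046):
    arm.grip(w);f=F(3)-b;print(w,arm.current_width(),f,arm.current_ee_pos(),round(arm.current_t(),2))
np.save("b.npy",b);snap("wrist","w9.png")
E
```

```text
42.8083 [-0.4187 -0.0166 -0.5742 -0.0447 -0.0315  0.0182]
0.054 0.054068974272735285 [-0.8805  0.0825 -0.2656 -0.0111  0.0115  0.0432] [ 0.526  -0.179   0.1501] 43.27
0.0515 0.051623222421633454 [-0.446   0.0519 -0.722   0.0233 -0.009   0.0532] [ 0.526 -0.179  0.15 ] 43.58
0.046 0.04988141616981943 [-0.5436 -1.1973 -0.7276 -0.1351  0.0052 -0.0089] [ 0.526  -0.1791  0.15  ] 43.85
```

View pics/w9.png

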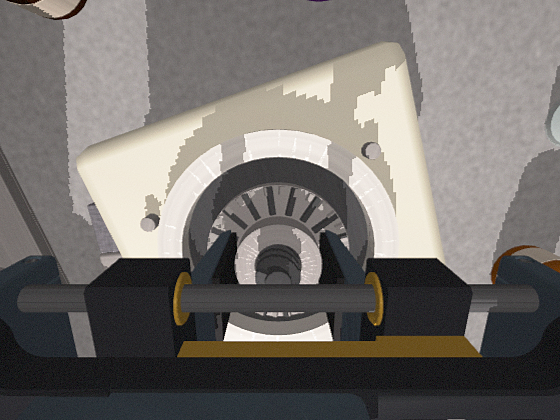

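The hub is gripped at 49.9 mm with little side force, and the burr is centred between the jaws at about (278,258). Lifting gently.

```bash
python3 - <<'E'
from h import *
b=np.load("b.npy");Rm=R(-95);x,y=.526,-.179
ok=True
for z in(.1515,.155,.163,.171,.181,.191,.206):
    arm.move_l([x,y,z],Rm,feed=.06);f=F(2)-b;print(z,f,round(arm.current_width(),4),round(arm.current_t(),2))
    if abs(f[2]+4.2)>5 or np.hypot(f[0],f[1])>8: ok=False;print("STOP");break
if ok:
    arm.move_l([x,y,.24],Rm,feed=.15)
    arm.move_to([.585,.177,.13],R(-80.7))
    snap("wrist","w10.png");print(arm.current_t(),arm.current_width(),arm.current_force()-b[:3])
E
```

```text
0.1515 [-0.648   0.4675 -4.9426  0.019  -0.0079  0.0558] 0.0499 44.18
0.155 [-0.36    0.237  -5.3484 -0.0144 -0.0096  0.0542] 0.0496 44.47
0.163 [-0.8903 -0.2434 -5.2117  0.0195  0.013   0.049 ] 0.0496 44.78
0.171 [-0.3645 -0.2743 -5.8156 -0.0058 -0.0016  0.011 ] 0.0493 45.1
0.181 [-1.1751 -0.3616 -5.8122 -0.0341  0.0179  0.0245] 0.0495 45.45
0.191 [-0.7898 -0.5603 -6.2079 -0.033   0.0077  0.0362] 0.0494 45.8
0.206 [-0.7784 -0.395  -6.0117 -0.0272 -0.004   0.0109] 0.0492 46.23
48.0667 0.04985072738699442 [ 0.0239 -0.7231 -5.4344]
```

View pics/w10.png

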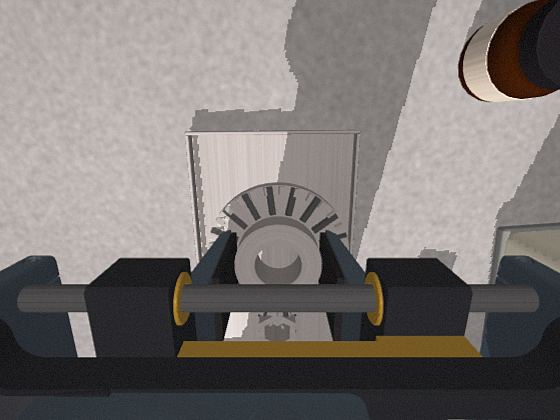

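The burr hangs level over the far half of the tray, whose far wall is at row 131. The nut stands behind it at about (277,325). Lowering to contact.

```bash
python3 - <<'E'
from h import *
Rt=R(-80.7);x,y=.585,.177
print("far edge",onz("wrist",(275,131),.016))
arm.move_l([x,y,.03],Rt,feed=.1);arm.move_l([x,y,.020],Rt,feed=.04);b=F(4);print(arm.current_t(),b)
z=.0185
while z>.011:
    arm.move_l([x,y,z],Rt,feed=.015);f=F(2)-b
    print(round(z,4),f[:3],round(arm.current_t(),2),arm.current_ee_pos()[2])
    if f[2]>2.0: break
    z-=.0004
arm.grip(.052);arm.grip(.062);print(arm.current_t(),arm.current_force())
arm.move_l([x,y,.06],Rt,feed=.12)
arm.move_l([x-.07,y-.01,.19],Rt,feed=.3)
snap("wrist","w11.png");snap("scene","s11.png");snap("side","d11.png");print(arm.current_t(),proj("wrist",[x,y,.027]),arm.current_force())
a=cv2.imread("pics/scene11.png") if 0 else cv2.imread("pics/s11.png");d=cv2.imread("pics/d11.png")
cv2.imwrite("pics/c11.png",np.hstack([a[160:380,140:420],d[160:380,180:460]])[:,:,:])
E
```

```text
far edge [0.6566 0.1895 0.016 ]
49.6833 [-0.1154 -0.0512 -4.4898 -0.0541  0.151   0.0128]
0.0185 [ 0.2353 -0.637  -0.5737] 49.97 0.018523803071347024
0.0181 [ 0.0553 -0.453  -0.4399] 50.25 0.01812997945800636
0.0177 [ 0.4085 -0.0811 -0.7022] 50.53 0.017701187770869077
0.0173 [ 0.1867  0.0222 -0.569 ] 50.82 0.017271714565429964
0.0169 [ 0.3245 -0.1028 -0.5674] 51.1 0.016891963197034978
0.0165 [ 0.0409  0.107  -0.6568] 51.38 0.016475193874734843
0.0161 [-0.6239  0.513  -0.0456] 51.67 0.016089495806104196
0.0157 [ 0.2714  0.1021 -0.2652] 51.95 0.015685195713491886
0.0153 [-0.0293 -0.2401 -0.748 ] 52.23 0.015274016114935667
0.0149 [ 0.5089  0.8395 -0.3003] 52.52 0.014866464792306158
0.0145 [ 0.6782  0.2787 -0.7559] 52.8 0.014474225972479982
0.0141 [-1.0095 -0.59    6.2063] 53.08 0.014302394519381492
53.725 [ 0.7014 -0.4364  0.6678]
55.05 [278.6377 130.7434] [-0.8464  0.3572  0.1643]
```

View pics/w11.png

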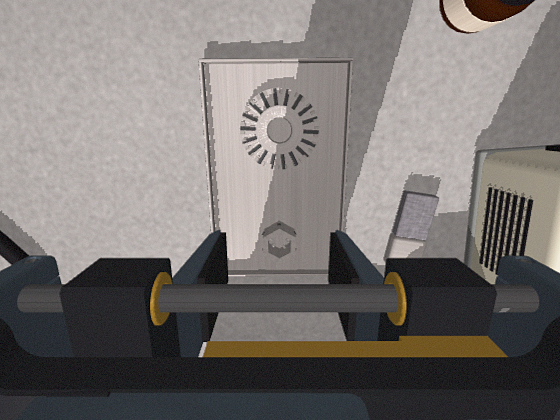

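View pics/c11.png

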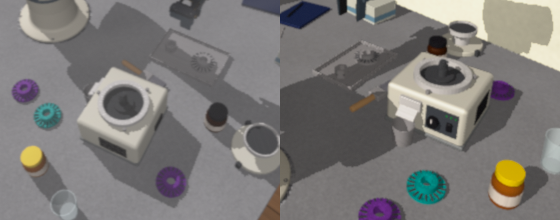

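The wrist view shows the burr flat and hub up at (279,130), with the nut upright at (279,240), both well inside the tray walls. The scene and side crops show the bare spindle and the bystanders undisturbed. The robot is clear, so I'm handing in.

```bash
python3 -c "
from h import *
print(arm.current_t(),arm.current_dq(),arm.current_ee_pos());arm.sign_off()"
```

```text
55.05 [ 0.0165  0.0459 -0.1106  0.0979  0.2603  0.0804] [0.5147 0.1669 0.1885]
the job is handed in; nothing more can be done
```

I unscrewed the nut and stood it in the steel parts tray, then lifted the burr off the spindle and laid it flat, hub up, beside it. The job was handed in at 55.1 s of the allowed 72 s.

- **Unscrewing:** I turned the nut 179° clockwise, letting it climb about 12 mm. It appeared to come free at about 140°. For most of the turn the gripper felt little more than the nut's own weight.
- **Force on the thread:** in the first 12° I followed the climb too fast and pulled up on the thread with up to about 10 N. I backed off at once. A light drag of about 2.5 N also showed shortly before the nut came free.
- **Setting down:** the nut touched the tray floor with about 17 N, because the last 0.7 mm step down was coarse. The burr touched with about 6 N. Both stayed standing when released.
- **Last checks:** the final pictures show the nut upright and the burr flat with its hub up, both inside the tray walls. The spindle is bare. The bystanders I could see in the pictures looked undisturbed, but I did not measure their positions. The arm stopped about 190 mm above the bench, clear of everything.
- **Heights that disagreed:** the tray contact put the nut's seat at 0.162 m, while the cameras gave 0.162 to 0.167 m. The burr then touched down about 1 mm lower than I had predicted. Neither affected the result.

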